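Load the photometer's reference cells and close its carriage

TASK

The repaired photometer is ready for its calibration check. Pull the cell carriage all the way out by its knob, stand every reference cell from the white rack in a well of its own, right down on the well floor and turned so that its two clear windows lie on the light path (which crosses the carriage from side to side, through the openings in the wells' side walls), and only when all are in push the knob fully home. Let go of every cell before you push, and do not disturb the screwdriver, the bit case or the clamp knob lying about.

Things in the scene. Friction and masses are not known exactly. Their poses are not given: they have to be found in the camera images.
- carriage (a joint): How far the cell carriage is drawn out of the photometer, m: 0 = fully home (as it starts), 0.180 = fully out, at its stop. An over-centre spring draws it to the nearer end from about the middle (0.090) and holds it there when let go. Pulling or pushing takes up to about 7 N.
- knob (a point): Centre of the carriage's pull knob, 50 mm above the table: black disc 28 mm across, 18 mm thick, axis level along the slide, on a 10 mm steel stem with 30 mm free between knob and front panel (60 mm wide, top 62 mm above the table). Moves with the carriage. Frame: y = direction of pulling out, x = level, across the slide = light path, z up.
- carriage_ref (a point): Point of the moving carriage at table height, mid-width, at the inner face of its front panel; frame as for the knob. The carriage is 44 mm wide; its wells are centred at y = -38, -74, -110 and -146 mm. Home, they are all inside the housing; fully out, the innermost is 34 mm clear of the housing's front face.
- photometer: Fixed white and grey housing that the carriage slides out of. Origin at table height, mid-width, in its front face; carriage comes out along +y, light path along x. 260 mm wide along x, top 98 mm above the table; from y = -240 mm back it is 150 mm high, to y = -420 mm.
- well0 (a point): Centre of the floor of carriage well 0 (nearest the knob), 12 mm above the table. The well is 28 mm square inside, its walls stand 26 mm above this floor, wells are 36 mm apart; the two side walls facing x have openings for the light. Moves with the carriage; frame as for the knob (x = light path).
- well1 (a point): Centre of the floor of carriage well 1 (second from the knob), 12 mm above the table. The well is 28 mm square inside, its walls stand 26 mm above this floor, wells are 36 mm apart; the two side walls facing x have openings for the light. Moves with the carriage; frame as for the knob (x = light path).
- well2 (a point): Centre of the floor of carriage well 2 (third from the knob), 12 mm above the table. The well is 28 mm square inside, its walls stand 26 mm above this floor, wells are 36 mm apart; the two side walls facing x have openings for the light. Moves with the carriage; frame as for the knob (x = light path).
- well3 (a point): Centre of the floor of carriage well 3 (innermost), 12 mm above the table. The well is 28 mm square inside, its walls stand 26 mm above this floor, wells are 36 mm apart; the two side walls facing x have openings for the light. Moves with the carriage; frame as for the knob (x = light path).
- rack_mid (a point): Middle of the loose white plastic rack (146 x 146 mm, 0.6 kg), 13 mm above the table. Four square pockets, 37 mm wide inside, centred at x, y = +-35 mm in the rack's frame; pocket floor 6 mm above the table, pocket walls up to 38 mm. Cells stand loose in the pockets, turned at any angle.
- cell0_c (a point): Centre (half-way up) of a reference cell, if present: upright black block 25 x 25 x 70 mm, 90 g, weighted foot. Two opposite faces have clear windows (8 to 42 mm up), seen through along the cell's own x; its y faces are opaque. The top 28 mm is a solid cap to hold it by; a thin aluminium strip on the cap runs along x, from clear face to clear face. z up. All cells are alike.
- cell1_c (a point): Centre (half-way up) of a reference cell, if present: upright black block 25 x 25 x 70 mm, 90 g, weighted foot. Two opposite faces have clear windows (8 to 42 mm up), seen through along the cell's own x; its y faces are opaque. The top 28 mm is a solid cap to hold it by; a thin aluminium strip on the cap runs along x, from clear face to clear face. z up. All cells are alike.
- cell2_c (a point): Centre (half-way up) of a reference cell, if present: upright black block 25 x 25 x 70 mm, 90 g, weighted foot. Two opposite faces have clear windows (8 to 42 mm up), seen through along the cell's own x; its y faces are opaque. The top 28 mm is a solid cap to hold it by; a thin aluminium strip on the cap runs along x, from clear face to clear face. z up. All cells are alike.
- cell3_c (a point): Centre (half-way up) of a reference cell, if present: upright black block 25 x 25 x 70 mm, 90 g, weighted foot. Two opposite faces have clear windows (8 to 42 mm up), seen through along the cell's own x; its y faces are opaque. The top 28 mm is a solid cap to hold it by; a thin aluminium strip on the cap runs along x, from clear face to clear face. z up. All cells are alike.
- screwdriver: A yellow-handled screwdriver lying at the far side of the table; leave alone.
- bit_case: A yellow and black case of bits, 110 x 170 mm, about 40 mm high, lying at the far side; leave alone.
- clamp_knob: A blue clamp knob, 48 mm across and 34 mm high, beyond the photometer's front; leave alone.
Things that resemble listed ones, but are neither listed nor needed, are in the scene too. What is shaped like the part that bears cell0_c but blue is not meant.

How it is judged:
On the way, in this order (a step that is already met when the one before it is completed fails the run):
1. the carriage is pulled fully out (value of joint carriage above 0.17 m), for 0.2 s.
2. with the carriage still out, every cell present stands down in a well with its clear windows on the light path, and is let go (value of joint carriage above 0.16 m and x of cell0_c in the frame of carriage_ref between -0.006 and 0.006 m and y of cell0_c in the frame of carriage_ref between -0.16 and -0.025 m and z of each of cell0_c, cell1_c, cell2_c, cell3_c in the frame of carriage_ref below 0.0505 m and angle between the x axis of each of cell0_c, cell1_c, cell2_c, cell3_c and the x axis of carriage_ref, either way round below 0.2 rad and angle between each of cell0_c, cell1_c, cell2_c, cell3_c's own z axis and vertical below 0.12 rad and x of cell1_c in the frame of carriage_ref between -0.006 and 0.006 m and y of cell1_c in the frame of carriage_ref between -0.16 and -0.025 m and x of cell2_c in the frame of carriage_ref between -0.006 and 0.006 m and y of cell2_c in the frame of carriage_ref between -0.16 and -0.025 m and x of cell3_c in the frame of carriage_ref between -0.006 and 0.006 m and y of cell3_c in the frame of carriage_ref between -0.16 and -0.025 m and contact force between the fingers and cell0 below 0.1 N and contact force between the fingers and cell1 below 0.1 N and contact force between the fingers and cell2 below 0.1 N and contact force between the fingers and cell3 below 0.1 N), for 0.3 s.
At the end, for the whole second after the job is handed in: The carriage is home (within 5 mm) and every cell present stands at rest in a well of the carriage: centre within 6 mm of the carriage's middle line, within 3.5 mm of fully down, upright within 0.12 rad, clear faces within 0.2 rad of the light path (either way round) (value of joint carriage below 0.005 m and x of cell0_c in the frame of carriage_ref between -0.006 and 0.006 m and y of cell0_c in the frame of carriage_ref between -0.16 and -0.025 m and z of each of cell0_c, cell1_c, cell2_c, cell3_c in the frame of carriage_ref below 0.0505 m and angle between the x axis of each of cell0_c, cell1_c, cell2_c, cell3_c and the x axis of carriage_ref, either way round below 0.2 rad and angle between each of cell0_c, cell1_c, cell2_c, cell3_c's own z axis and vertical below 0.12 rad and x of cell1_c in the frame of carriage_ref between -0.006 and 0.006 m and y of cell1_c in the frame of carriage_ref between -0.16 and -0.025 m and x of cell2_c in the frame of carriage_ref between -0.006 and 0.006 m and y of cell2_c in the frame of carriage_ref between -0.16 and -0.025 m and x of cell3_c in the frame of carriage_ref between -0.006 and 0.006 m and y of cell3_c in the frame of carriage_ref between -0.16 and -0.025 m and linear speed of each of cell0, cell1, cell2, cell3 below 0.02 m/s); the robot touches nothing.
It fails at once if the screwdriver is shifted by more than 3 cm (distance of screwdriver from where it was at the start of the episode above 0.03 m).
It fails at once if the bit case is shifted by more than 3 cm (distance of bit_case from where it was at the start of the episode above 0.03 m).
It fails at once if the clamp knob is shifted by more than 3 cm (distance of clamp_knob from where it was at the start of the episode above 0.03 m).
Of cell0, cell1, cell2, cell3 only 3 to 4 are there at a start; the rules pass over those that are not, and their reading is None.
At some moment in a run one of rack may be knocked a few centimetres aside while the robot is not near it.
It also fails if it takes over 192 s, if anything falls off the work surface, if the arm or the gripper's body presses on something with over 40 N, if the wrist force passes 120 N, or if a joint passes its speed limit or range.

ROBOT

A 7-joint arm with a two-finger parallel gripper is mounted at the origin on the work surface. World frame = base frame: x ahead of the robot, y to its left, z up, the work surface at z = 0. Lengths are in m, angles in rad, forces in N, time in s.
With the tool pointing down it reaches from about 0.425 to 0.925 m from the base axis. Payload 6.8 kg.
Tool frame: the origin (TCP) lies at the very end of the fingers, on their centre line; the grasp point (between the pads) lies grasp_offset behind it (grasp_offset is the distance from the TCP to the grasp point, in m); z points along the fingers, y is the direction in which the jaws open and shut (so a half turn about z gives the same grasp; the last joint's range is limited). The gripper opens to 85 mm and grips with 20 to 120 N. Pads are 22 mm wide; open, the fingers measure 114 mm over their backs; the gripper's body (76 mm by 85 mm) begins 54 mm behind the grasp point. The pads swing forward as they close: fully open they stand 13 mm farther back than shut.
Start: joints at [-1.407, 0.477, 0.022, 1.555, -0.011, 1.109, -0.083], TCP at [0.181, 0.65, 0.231] pointing down, gripper open.
Joint ranges: [-2.96, 2.96], [-0.34, 2.1], [-1.41, 1.46], [0.24, 2.44], [-1.37, 4.51], [0.17, 1.92], [-2.96, 2.96]. Speed limits (rad/s): [2.39, 2.39, 3.14, 3.14, 3.14, 3.14, 3.14].

INTERFACE

Orientations are given as a unit quaternion [w, x, y, z].
In Python, from station import * gives the robot as it stands.
- The arm moves only by the shell command python3 -m handwheel 'ROWS' [FORCE]. ROWS is JSON, one flat list of numbers, 7 for each row, row after row: the shift along the world's x, y, z in cm, then the turn, a rotation vector about the world's x, y, z in degrees, then the opening, from 0 (shut) to 1 (fully open). In form: [tx, ty, tz, ax, ay, az, fingers, tx, ty, tz, ax, ay, az, fingers, ...]. A call has 1 to 8 rows; each row is the pose to reach, as a shift and turn from the pose measured when the call began; what a row does not reach only later rows make up. A row lasts 1/12 s, in which the tool goes at most 41.7 mm and 7.16 degrees, less where a joint would pass 70% of its speed; a pose out of reach is approached as far as the arm can. A call with a gripper value outside its range is refused whole. The fingers move at their own pace and stop on an object; FORCE is the grip in N (left out, the last holds). Time passes only in rows, so rows that repeat a pose let the fingers close. It gives the time, the measured TCP pose, the force and the opening at its end, in the units of the state.
- get_obs(): the state, without advancing time (a new reading comes with each control period).
- read_camera(name): name is "scene" or "top"; returns the picture (400x640x3 uint8, red, green, blue); there is no depth.
- camera_info(name): a dict with "fx", "fy", "cx", "cy" (pixels), "R" (3x3) and "t" (3): a world point X has camera coordinates R X + t. Camera axes: x right, y down, z forward; pixel columns grow to the right and rows downward; lengths in m; the calibration is good to about 2 mm. A picture is of the moment at which its call begins. camera_info takes no time and is no camera call.
- hand_in(): hands the job in, once; it reports no verdict.
The state is a dict: "t": time; "q": joint angles; "joint_vel": joint speeds; "joint_torque": joint torques, N m; "eef_pos": TCP position; "tool_rot": TCP orientation; "contact_force": force on the tool from outside, world axes, zero at the start; "torque": the same for the moment, N m; "gripper_width": opening from 0.0 (shut) to 1.0 (fully open).
Only numpy, scipy, OpenCV 4.12 (cv2) and the standard library are available. Lean on these libraries where they do the work, as an engineer would, in place of code of your own. Each camera call takes 0.05 s, during which the arm holds its last target. There are 200 camera calls.

## Working session

There is one attempt and no reset: what is moved stays moved. The work goes in short steps, Python scripts to look and compute and a shell command to move; the robot and the scene stay as the last step left them, time stands still between calls to the robot, and variables do not carry over. Pictures are saved under pics/ and viewed, on a budget of 14 in all, crops included, one or two more only if the job needs it, and the job is handed in when it is done.

```bash
mkdir -p pics; python3 - <<'E'
from station import *
import cv2
o=get_obs();print({k:o[k] for k in("t","eef_pos","tool_rot","gripper_width")})
try: print(grasp_offset)
except Exception as e: print(e)
for n in("scene","top"):
    cv2.imwrite(f"pics/{n}0.png",cv2.resize(read_camera(n)[:,:,::-1],(800,500),interpolation=cv2.INTER_CUBIC)); cv2.imwrite(f"raw_{n}0.png",read_camera(n)[:,:,::-1])
    print(n,camera_info(n))
E
```

```text
{'t': 0.0, 'eef_pos': array([0.18106429, 0.64965756, 0.230337  ]), 'tool_rot': array([-5.23416432e-05,  1.35454420e-01,  9.90783170e-01, -8.98178248e-04]), 'gripper_width': 0.9994363859140114}
0.0187
scene {'fx': 408.0110948666409, 'fy': 408.0110948666409, 'cx': 315.3058357496891, 'cy': 203.11992060884296, 'R': array([[-0.59445931,  0.80403042,  0.01237813],
       [ 0.55243785,  0.41953331, -0.72028066],
       [-0.5843206 , -0.42133939, -0.69357231]]), 't': array([ 0.29543653, -0.26721437,  1.38692947])}
top {'fx': 516.1420917470982, 'fy': 516.1420917470982, 'cx': 323.9507583573682, 'cy': 203.55320927613198, 'R': array([[-0.00885927, -0.99995553,  0.00323267],
       [-0.99269208,  0.00840575, -0.12038182],
       [ 0.12034929, -0.00427554, -0.9927224 ]]), 't': array([0.0186001 , 0.5525147 , 1.16598038])}
```

View pics/top0.png

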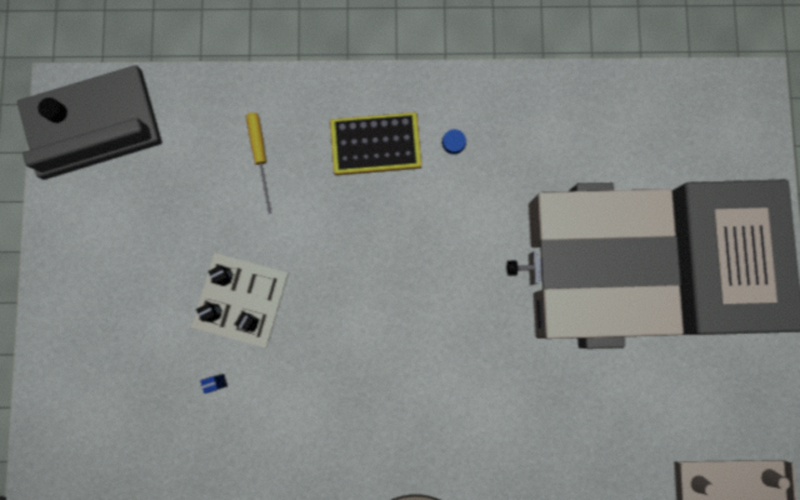

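View pics/scene0.png

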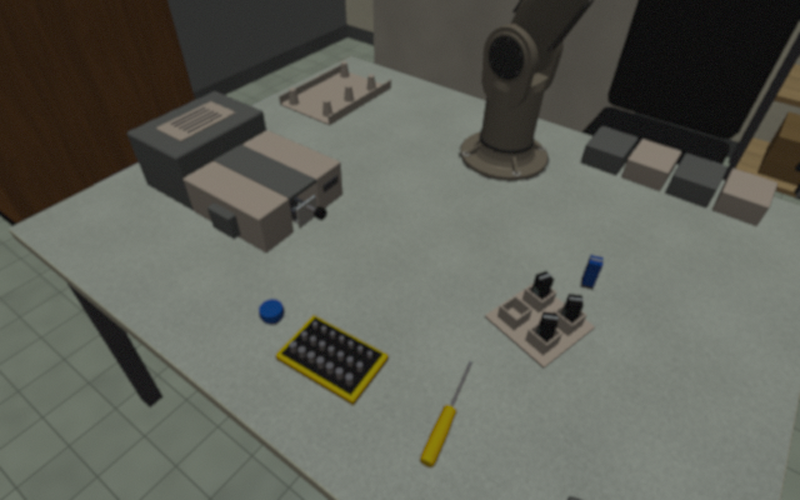

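The top view shows the rack at about (240,300) with three black cells at (220,273), (210,312) and (248,321). The fourth pocket, at (262,287), is empty. The blue block at (213,383) is the decoy. The knob is at (512,268) and the housing front at x≈540. Next I enlarge the rack and the knob.

```bash
cat > h.py <<'E'
import numpy as np, cv2
from station import *
def proj(n,X):
    c=camera_info(n);p=c["R"]@np.asarray(X,float)+c["t"];return np.array([c["fx"]*p[0]/p[2]+c["cx"],c["fy"]*p[1]/p[2]+c["cy"]])
def ray(n,u,v,z):
    c=camera_info(n);R=np.array(c["R"]);d=R.T@np.array([(u-c["cx"])/c["fx"],(v-c["cy"])/c["fy"],1]);o=-R.T@np.array(c["t"]);return o+d*(z-o[2])/d[2]
def crop(im,u0,v0,w,h,s):
    return cv2.resize(im[v0:v0+h,u0:u0+w],None,fx=s,fy=s,interpolation=cv2.INTER_CUBIC)
def shot(n): return read_camera(n)[:,:,::-1].copy()
E
python3 - <<'E'
from h import *
im=cv2.imread("raw_top0.png")
a=crop(im,150,196,84,84,7);b=crop(im,396,140,50,147,4)
out=np.zeros((588,800,3),np.uint8);out[:,:588]=a;out[:588,590:790]=b
out=cv2.convertScaleAbs(out,alpha=1.5,beta=20);cv2.imwrite("pics/c1.png",out)
E
```

```text
(no output)
```

View pics/c1.png

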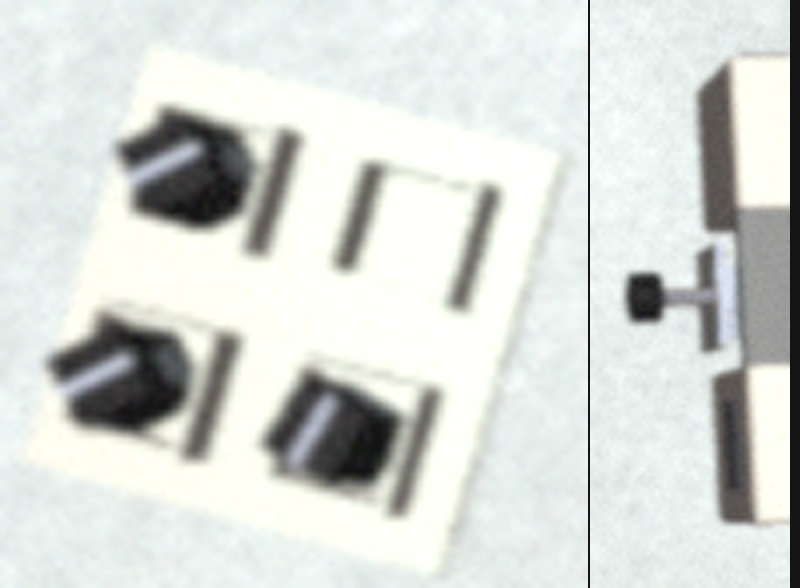

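```bash
python3 - <<'E'
from h import *
A=lambda x,y,z:ray("top",150+(x+.5)/7-.5,196+(y+.5)/7-.5,z)
B=lambda x,y,z:ray("top",396+(x-590+.5)/4-.5,140+(y+.5)/4-.5,z)
np.set_printoptions(precision=4,suppress=True)
print("rack",[A(*p,.006) for p in((155,45),(562,155),(437,573),(25,460))])
for p,q in(((133,186),(197,148)),((60,392),(130,360)),((295,467),(330,397))):
    a,b=A(*p,.076),A(*q,.076);print("cell",(a+b)/2,np.hypot(*(b-a)[:2]),np.degrees(np.arctan2(b[1]-a[1],b[0]-a[0])))
a,b=B(735,57,.098),B(753,520,.098);print("front",a,b,np.hypot(*(b-a)[:2]),np.degrees(np.arctan2(-(b-a)[0],(b-a)[1])), (a+b)/2)
print("knob",B(645,297,.055),B(627,297,.055),B(662,297,.055)); print("stem",B(665,297,.055),B(703,297,.05))
print("panel",B(728,247,.062),B(728,350,.062),"outer",B(717,300,.062),B(737,300,.062))
# table-level bottom corners
print("fbot",B(700,90,0.),B(725,520,.0))
# dark band on top, 4 points
import cv2
E
```

```text
rack [array([0.5627, 0.3753, 0.006 ]), array([0.5241, 0.2368, 0.006 ]), array([0.3844, 0.2766, 0.006 ]), array([0.4231, 0.415 , 0.006 ])]
cell [0.5147 0.3506 0.076 ] 0.02335427768150936 -59.145349384132246
cell [0.4485 0.371  0.076 ] 0.023970897111607686 -65.61233594833064
cell [0.4303 0.3018 0.076 ] 0.024318157294694925 -25.773962578805786
front [ 0.6541 -0.227   0.098 ] [ 0.3986 -0.2281  0.098 ] 0.2554799550730417 90.23611341961293 [ 0.5264 -0.2275  0.098 ]
knob [ 0.5247 -0.1804  0.055 ] [ 0.5248 -0.1701  0.055 ] [ 0.5246 -0.1901  0.055 ]
stem [ 0.5246 -0.1918  0.055 ] [ 0.5249 -0.2144  0.05  ]
panel [ 0.5521 -0.2272  0.062 ] [ 0.4936 -0.2252  0.062 ] outer [ 0.522  -0.2199  0.062 ] [ 0.5219 -0.2312  0.062 ]
fbot [ 0.6554 -0.2266  0.    ] [ 0.3979 -0.2331  0.    ]
```

Measurements hold up. The rack centre is (0.474,0.326), 144 mm square, and the three strip centres fall on the pocket grid. The slide runs along world +y at x≈0.525, with the knob at y≈-0.180 and the housing front at y≈-0.2275. Now I move above the knob.

```bash
python3 -m handwheel '[26.9,-20,0,0,0,-55,1,26.9,-20,0,0,0,-55,1,26.9,-20,0,0,0,-55,1,26.9,-20,0,0,0,-55,1,26.9,-20,0,0,0,-55,1,26.9,-20,0,0,0,-55,1,26.9,-20,0,0,0,-55,1,26.9,-20,0,0,0,-55,1]' 60
```

```text
t: 0.87
eef_pos: [0.4498, 0.4496, 0.2308]
tool_rot: [-0.0, 0.58, 0.815, -0.0]
contact_force: [-0.0, 1.0, 0.1]
gripper_width: 1.001
```

```bash
python3 -m handwheel '[7.5,-33,0,0,0,-19.1,0.7,7.5,-33,0,0,0,-19.1,0.7,7.5,-33,0,0,0,-19.1,0.7,7.5,-33,0,0,0,-19.1,0.7,7.5,-33,0,0,0,-19.1,0.7,7.5,-33,0,0,0,-19.1,0.7,7.5,-33,0,0,0,-19.1,0.7,7.5,-33,0,0,0,-19.1,0.7]' && python3 -m handwheel '[0,-30,0,0,0,0,0.7,0,-30,0,0,0,0,0.7,0,-30,0,0,0,0,0.7,0,-30,0,0,0,0,0.7,0,-30,0,0,0,0,0.7,0,-30,-8,0,0,0,0.7,0,-30,-12,0,0,0,0.7,0,-30,-12,0,0,0,0.7]'
```

```text
t: 1.53
eef_pos: [0.5232, 0.1243, 0.2309]
tool_rot: [-0.001, 0.707, 0.707, -0.0]
contact_force: [1.2, -0.4, 0.7]
gripper_width: 0.703
t: 2.2
eef_pos: [0.5237, -0.162, 0.1342]
tool_rot: [0.001, 0.708, 0.707, 0.001]
contact_force: [0.5, 0.5, 1.0]
gripper_width: 0.698
```

```bash
python3 -m handwheel '[0.1,-1.8,-3,0,0,0,0.7,0.1,-1.8,-6,0,0,0,0.7,0.1,-1.8,-9.8,0,0,0,0.7,0.1,-1.8,-9.8,0,0,0,0.7,0.1,-1.8,-9.8,0,0,0,0.7]'; python3 -m handwheel '[0,0,0,0,0,0,0,0,0,0,0,0,0,0,0,0,0,0,0,0,0,0,0,0,0,0,0,0]' 60; python3 - <<'E'
from h import *
a=crop(shot("top"),380,150,100,120,5);b=crop(shot("scene"),200,110,100,100,5)
o=np.zeros((600,800,3),np.uint8);o[:,:400]=a[:,50:450];o[:500,402:]=b[:,50:448];cv2.imwrite("pics/c2.png",o)
E
```

```text
t: 2.62
eef_pos: [0.5232, -0.1796, 0.035]
tool_rot: [-0.001, 0.708, 0.707, -0.001]
contact_force: [1.0, -0.8, 0.2]
gripper_width: 0.702
t: 2.95
eef_pos: [0.5261, -0.1798, 0.0377]
tool_rot: [0.001, 0.707, 0.707, 0.001]
contact_force: [0.9, 0.8, 7.8]
gripper_width: 0.302
```

View pics/c2.png

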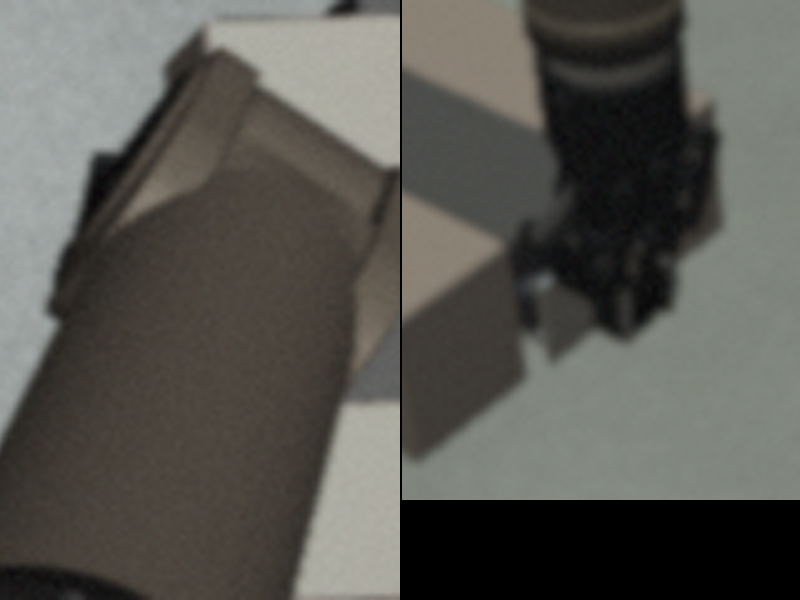

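The fingers stopped at 0.302 (about 26 mm), which fits the knob disc, so it is gripped. Now I pull it out.

```bash
python3 -m handwheel '[0,2.5,0,0,0,0,0,0,5,0,0,0,0,0,0,7.5,0,0,0,0,0,0,10,0,0,0,0,0,0,12.5,0,0,0,0,0,0,15,0,0,0,0,0,0,17,0,0,0,0,0,0,18.2,0,0,0,0,0]'; python3 -m handwheel '[0,0.5,0,0,0,0,0,0,0.5,0,0,0,0,0,0,0.5,0,0,0,0,0,0,0.5,0,0,0,0,0]'
```

```text
t: 3.72
eef_pos: [0.5226, 0.0006, 0.0378]
tool_rot: [0.001, 0.707, 0.708, -0.002]
contact_force: [-5.6, -36.5, -4.2]
gripper_width: 0.296
t: 4.05
eef_pos: [0.5225, 0.0002, 0.0379]
tool_rot: [0.004, 0.708, 0.707, -0.003]
contact_force: [3.3, -15.6, -16.7]
gripper_width: 0.297
```

The TCP travelled exactly 0.180 m and met the stop. Release, rise, step aside and look at both places.

```bash
python3 -m handwheel '[0,0,0,0,0,0,0.7,0,0,0,0,0,0,0.7,0,0,5,0,0,0,0.7,0,0,9,0,0,0,0.7,0,3,14,0,0,0,0.7,0,7,16,0,0,0,0.7,0,11,17,0,0,0,0.7,0,14,17,0,0,0,0.7]'; python3 -m handwheel '[-2,4,0,0,0,0,0.7,-2,4,0,0,0,0,0.7,-2,4,0,0,0,0,0.7]'; python3 - <<'E'
from h import *
im=shot("top");cv2.imwrite("raw_t3.png",im);cv2.imwrite("pics/c3.png",cv2.convertScaleAbs(crop(im,150,150,320,200,2.5),alpha=1.4,beta=10))
E
```

```text
t: 4.72
eef_pos: [0.5239, 0.1336, 0.211]
tool_rot: [0.004, 0.708, 0.706, -0.0]
contact_force: [1.7, 1.4, -0.2]
gripper_width: 0.698
t: 4.97
eef_pos: [0.5025, 0.1779, 0.2119]
tool_rot: [0.004, 0.706, 0.709, 0.001]
contact_force: [0.7, -0.3, -0.6]
gripper_width: 0.705
```

View pics/c3.png

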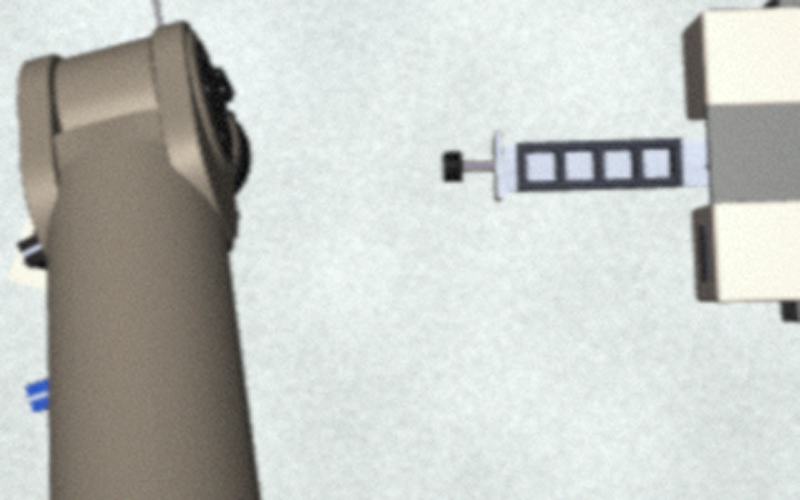

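The carriage is out, with four wells at about (540,167), (580,166), (618,165) and (657,164). I enlarge it for the well positions.

```bash
python3 - <<'E'
from h import *
im=cv2.imread("raw_t3.png")
cv2.imwrite("pics/c4.png",cv2.convertScaleAbs(crop(im,324,200,110,32,7.27),alpha=1.4))
g=cv2.cvtColor(im,cv2.COLOR_BGR2GRAY).astype(float)
# inner bright squares: connected comps
sub=g[203:229,356:426];m=(sub>115).astype(np.uint8)
n,l,s,c=cv2.connectedComponentsWithStats(m,connectivity=4)
for i in range(1,n):
    if 40<s[i,4]<300:
        ctr=(c[i]+[356,203]);rect=cv2.minAreaRect(np.argwhere(l==i)[:,::-1].astype(np.float32))
        print(s[i],ctr,rect[1:],[ray("top",*ctr,z).round(4) for z in(.012,.038)])
E
```

```text
[52  7  9 11 97] [412.         214.89690722] ((10.0, 8.0), 90.0) [array([ 0.5265, -0.1939,  0.012 ]), array([ 0.524 , -0.1893,  0.038 ])]
[ 21   8  10  11 104] [381.375      215.89423077] ((10.0, 9.0), 90.0) [array([ 0.5248, -0.1215,  0.012 ]), array([ 0.5223, -0.1185,  0.038 ])]
[36  8 10 10 99] [396.54545455 215.45454545] ((9.0, 9.0), 90.0) [array([ 0.5255, -0.1573,  0.012 ]), array([ 0.523 , -0.1535,  0.038 ])]
[  5   9  11  10 100] [365.6  216.45] ((10.0, 9.0), 0.0) [array([ 0.5238, -0.0842,  0.012 ]), array([ 0.5213, -0.082 ,  0.038 ])]
```

View pics/c4.png

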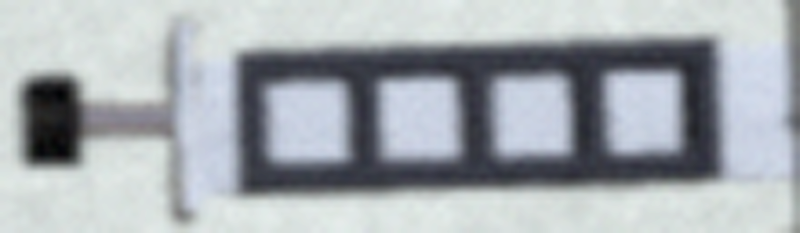

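Spacing averages 36.6 mm and the y-values match the prediction (-0.0855, -0.1215, -0.1575). The slide is yawed about +1.3°. Well targets are w0 (0.5242,-0.0855), w1 (0.525,-0.1215) and w2 (0.5257,-0.1575). Next I check that the rack has not moved, using the scene camera.

```bash
cat >> h.py <<'E'
def rackcheck(save=None):
    a=cv2.imread("raw_scene0.png");b=shot("scene")
    if save: cv2.imwrite(save,b)
    t=cv2.cvtColor(a,6)[245:298,395:478];r=cv2.matchTemplate(cv2.cvtColor(b,6)[215:330,360:520],t,cv2.TM_CCOEFF_NORMED)
    _,m,_,l=cv2.minMaxLoc(r);print("score",round(m,3),"shift px",l[0]-35,l[1]-30)
E
python3 -c "
from h import *
rackcheck('raw_s4.png')"
```

```text
score 0.999 shift px 0 0
```

```bash
python3 -m handwheel '[-7.2,12.4,0,0,0,-25.8,0.6,-7.2,12.4,0,0,0,-25.8,0.6,-7.2,12.4,0,0,0,-25.8,0.6,-7.2,12.4,-8,0,0,-25.8,0.6,-7.2,12.4,-8,0,0,-25.8,0.6,-7.2,12.4,-8,0,0,-25.8,0.6]' 40; python3 - <<'E'
from h import *
o=get_obs();print(o["q"].round(2),o["eef_pos"])
s=shot("scene");t=shot("top")
a=crop(s,385,190,100,110,5)
b=crop(t,150,196,84,84,4)
out=np.zeros((560,800,3),np.uint8);out[:550,:500]=a;out[:336,500:800]=b[:,:300];cv2.imwrite("pics/c5.png",cv2.convertScaleAbs(out,alpha=1.5,beta=15))
E
```

```text
t: 5.57
eef_pos: [0.4273, 0.2965, 0.1262]
tool_rot: [0.005, 0.847, 0.531, -0.006]
contact_force: [-0.2, -1.7, 0.9]
gripper_width: 0.597
[-1.22  0.42  0.62  2.04 -0.32  0.79 -0.86] [0.42733711 0.29646248 0.12622919]
```

View pics/c5.png

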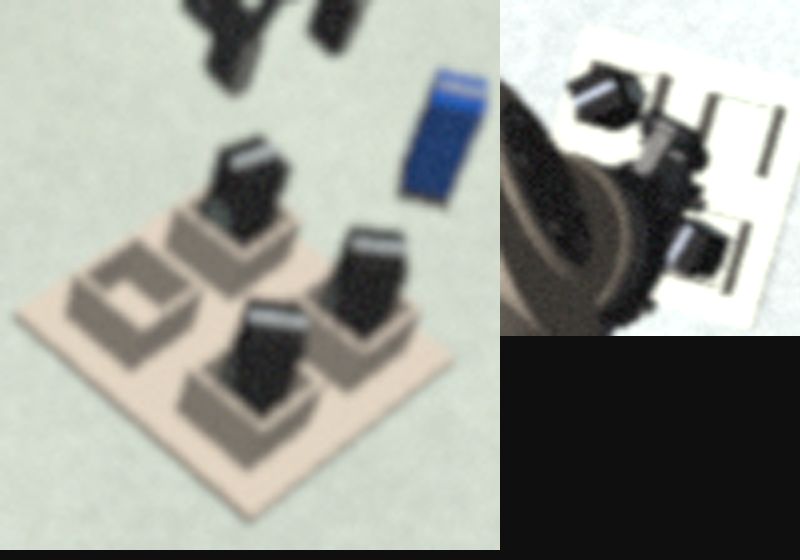

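The picture shows the fingers above cell C at (252,154), with A at (277,318) and B at (377,244) also in their pockets. The decoy is blue. I cross-check the strip centres by intersecting both cameras.

```bash
python3 - <<'E'
from h import *
for n,x,y,e in(("A",277,318,((250,316),(305,322))),("B",377,244,((353,245),(405,242))),("C",252,154,((233,163),(272,146)))):
    f=lambda x,y:ray("scene",385+(x+.5)/5-.5,190+(y+.5)/5-.5,.076)
    d=f(*e[0])-f(*e[1]);print(n,f(x,y).round(4),np.degrees(np.arctan2(d[1],d[0])).round(1))
E
```

```text
A [0.5148 0.3489 0.076 ] -61.1
B [0.4476 0.3672 0.076 ] -48.6
C [0.4296 0.2984 0.076 ] -25.0
```

```bash
python3 -m handwheel '[0.3,0.35,0,0,0,0,0.6,0.3,0.35,-2.5,0,0,0,0.6,0.3,0.35,-5,0,0,0,0.6,0.3,0.35,-8,0,0,0,0.6,0.3,0.35,-8,0,0,0,0.6]'; python3 -m handwheel '[0,0,0,0,0,0,0,0,0,0,0,0,0,0,0,0,0,0,0,0,0,0,0,0,0,0,0,0]' 40;python3 -m handwheel '[0,0,3,0,0,0,0,0,0,6,0,0,0,0,0,0,9,0,0,0,0,0,0,11,0,0,0,0,0,0,11,0,0,0,0]'
```

```text
t: 6.08
eef_pos: [0.4352, 0.2963, 0.0496]
tool_rot: [0.006, 0.849, 0.529, -0.004]
contact_force: [-0.7, -0.5, -0.4]
gripper_width: 0.6
t: 6.42
eef_pos: [0.4363, 0.2969, 0.052]
tool_rot: [0.005, 0.849, 0.528, -0.002]
contact_force: [-1.0, -0.6, 5.1]
gripper_width: 0.299
t: 6.83
eef_pos: [0.4395, 0.2984, 0.1678]
tool_rot: [0.004, 0.849, 0.528, 0.002]
contact_force: [0.2, 0.1, -0.2]
gripper_width: 0.286
```

```bash
python3 -m handwheel '[8.6,-30,0,0,0,27.2,0,8.6,-30,0,0,0,27.2,0,8.6,-30,0,0,0,27.2,0,8.6,-30,0,0,0,27.2,0,8.6,-30,0,0,0,27.2,0,8.6,-30,0,0,0,27.2,0,8.6,-30,0,0,0,27.2,0,8.6,-30,0,0,0,27.2,0]'; python3 -m handwheel '[0,-15.8,0,0,0,0,0,0,-15.8,0,0,0,0,0,0,-15.8,0,0,0,0,0,0,-15.8,0,0,0,0,0,0,-15.8,-3,0,0,0,0,0,-15.8,-3,0,0,0,0,0,-15.8,-3,0,0,0,0]'
```

```text
t: 7.5
eef_pos: [0.5264, -0.0072, 0.1691]
tool_rot: [0.004, 0.703, 0.711, 0.004]
contact_force: [0.2, -0.4, -0.7]
gripper_width: 0.286
t: 8.08
eef_pos: [0.5254, -0.1655, 0.1388]
tool_rot: [0.004, 0.704, 0.711, 0.003]
contact_force: [0.3, -0.4, -0.4]
gripper_width: 0.284
```

```bash
python3 -m handwheel '[0.03,0.8,0,0,0,0,0,0.03,0.8,-2,0,0,0,0,0.03,0.8,-4,0,0,0,0,0.03,0.8,-4,0,0,0,0,0.03,0.8,-4,0,0,0,0]'; python3 - <<'E'
from h import *
o=get_obs();print(o["eef_pos"])
s=shot("scene");t=shot("top")
for X in((.5257,-.1575,.012),(.5257,-.1575,.082)): print(proj("scene",X),proj("top",X))
a=crop(s,210,130,80,75,6.5);b=crop(t,340,180,90,60,3)
out=np.zeros((600,800,3),np.uint8);out[:487,:520]=a[:487,:520];out[:180,525:795]=b;cv2.imwrite("pics/c6.png",cv2.convertScaleAbs(out,alpha=1.7,beta=20))
E
```

```text
t: 8.5
eef_pos: [0.5258, -0.1559, 0.0993]
tool_rot: [0.003, 0.703, 0.711, 0.003]
contact_force: [-1.0, 0.3, -0.9]
gripper_width: 0.288
[ 0.52584848 -0.15588994  0.09928562]
[263.82636242 184.64571027] [396.61464039 215.37099411]
[261.85636281 164.93591639] [401.11282831 212.29906705]
```

View pics/c6.png

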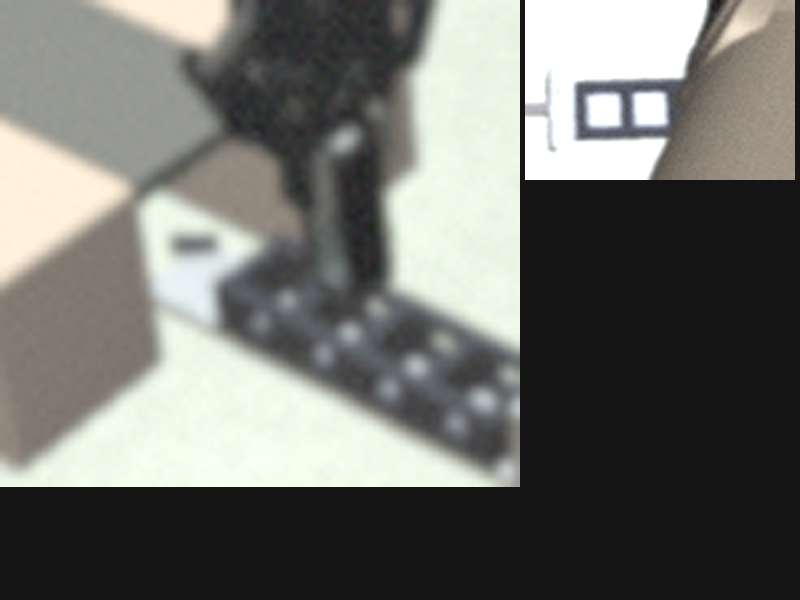

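```bash
python3 - <<'E'
from h import *
f=lambda X:((proj("scene",X)-[210,130]+.5)*6.5-.5).round(0)
x,y,z=get_obs()["eef_pos"]
print("cell bottom",[f((x+a,y+b,z-.046)) for a,b in((-.0125,.0125),(.0125,.0125),(.0125,-.0125))])
u=np.array([-.022,1])
for k,(wx,wy) in enumerate(((.5242,-.0855),(.525,-.1215),(.5257,-.1575),(.5264,-.1935))):
    print("well",k,[f((wx+a,wy+b,.038)) for a,b in((-.014,.014),(.014,.014),(.014,-.014),(-.014,-.014))])
print("w3 outer corner",f((.5264+.022,-.1935-.018,.038)))
E
```

```text
cell bottom [array([387., 280.]), array([347., 311.]), array([302., 287.])]
well 0 [array([530., 374.]), array([486., 411.]), array([434., 383.]), array([477., 347.])]
well 1 [array([461., 341.]), array([418., 376.]), array([366., 349.]), array([410., 314.])]
well 2 [array([395., 308.]), array([351., 342.]), array([301., 316.]), array([345., 282.])]
well 3 [array([330., 275.]), array([286., 309.]), array([237., 283.]), array([282., 250.])]
w3 outer corner [217. 289.]
```

Prediction and picture agree: the w3 corner is predicted at (217,289) and seen at about (218,288), the cell's right edge is at 387 in both. I lower into well 2.

```bash
python3 -m handwheel '[0,-0.15,0,0,0,0,0,0,-0.15,-1,0,0,0,0,0,-0.15,-1.6,0,0,0,0,0,-0.15,-1.6,0,0,0,0]';python3 -m handwheel '[0,0,-0.4,0,0,0,0,0,0,-0.8,0,0,0,0,0,0,-1.2,0,0,0,0,0,0,-1.2,0,0,0,0]'
```

```text
t: 8.93
eef_pos: [0.5259, -0.158, 0.0831]
tool_rot: [0.003, 0.703, 0.711, 0.003]
contact_force: [0.1, 0.0, -0.9]
gripper_width: 0.288
t: 9.27
eef_pos: [0.5253, -0.1579, 0.0701]
tool_rot: [0.003, 0.703, 0.711, 0.003]
contact_force: [0.0, -0.5, -1.1]
gripper_width: 0.281
```

It is inside the rim with no force. Continue to the floor.

```bash
python3 -m handwheel '[0,0,-0.4,0,0,0,0,0,0,-0.8,0,0,0,0,0,0,-1.1,0,0,0,0,0,0,-1.1,0,0,0,0,0,0,-1.1,0,0,0,0]'
```

```text
t: 9.68
eef_pos: [0.5253, -0.158, 0.059]
tool_rot: [0.003, 0.703, 0.711, 0.003]
contact_force: [-0.5, -0.6, -0.7]
gripper_width: 0.284
```

```bash
python3 -m handwheel '[0,0,-0.2,0,0,0,0,0,0,-0.2,0,0,0,0]'; python3 -m handwheel '[0,0,0,0,0,0,0.2,0,0,0,0,0,0,0.5,0,0,0,0,0,0,0.5,0,0,0,0,0,0,0.5,0,0,3,0,0,0,0.5,0,0,7,0,0,0,0.5,0,0,12,0,0,0,0.5]'; python3 -m handwheel '[-2,32,0,0,0,0,0.6,-2,32,0,0,0,0,0.6,-2,32,0,0,0,0,0.6,-2,32,0,0,0,0,0.6,-2,32,0,0,0,0,0.6,-2,32,0,0,0,0,0.6,-2,32,0,0,0,0,0.6,-2,32,0,0,0,0,0.6]';python3 - <<'E'
from h import *
rackcheck()
s=shot("scene");t=shot("top")
a=crop(s,200,120,90,80,5);b=crop(t,330,190,100,50,3.4)
c=crop(t,150,196,84,84,3.4)
out=np.zeros((560,800,3),np.uint8);out[:400,:450]=a;out[:170,455:795]=b;out[175:460,455:740]=c[:285,:285];cv2.imwrite("pics/c7.png",cv2.convertScaleAbs(out,alpha=1.7,beta=20));cv2.imwrite("raw_s7.png",s)
E
```

```text
t: 9.85
eef_pos: [0.5256, -0.1582, 0.0583]
tool_rot: [0.003, 0.703, 0.711, 0.003]
contact_force: [-4.6, 1.1, 14.9]
gripper_width: 0.286
t: 10.43
eef_pos: [0.5243, -0.1581, 0.1701]
tool_rot: [0.001, 0.703, 0.711, 0.002]
contact_force: [1.1, 0.9, 0.5]
gripper_width: 0.503
t: 11.1
eef_pos: [0.5034, 0.1664, 0.1699]
tool_rot: [0.001, 0.702, 0.712, 0.002]
contact_force: [0.4, 0.5, 0.3]
gripper_width: 0.597
score 0.999 shift px 0 0
```

View pics/c7.png

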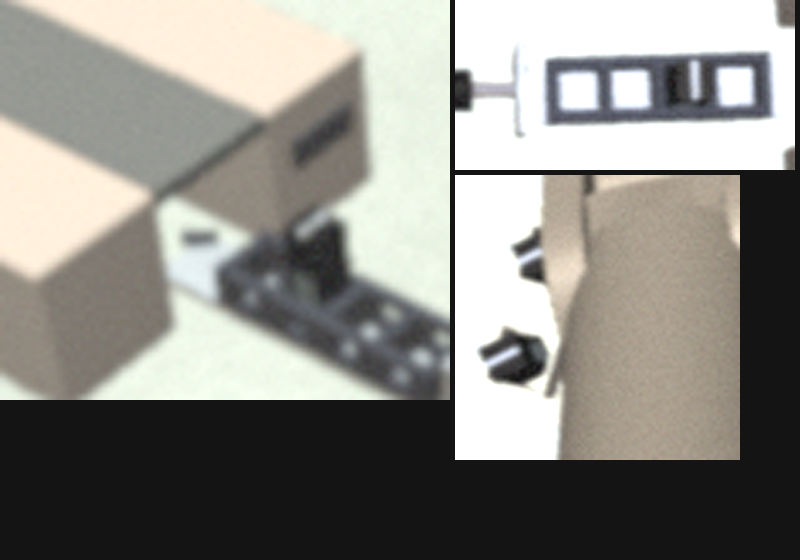

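The cell stands in well 2 with its strip across the slide, and the rack is unmoved (shift 0). Next is cell A.

```bash
python3 -m handwheel '[1.1,18.4,0,0,0,-60.8,0.6,1.1,18.4,0,0,0,-60.8,0.6,1.1,18.4,0,0,0,-60.8,0.6,1.1,18.4,0,0,0,-60.8,0.6,1.1,18.4,0,0,0,-60.8,0.6,1.1,18.4,-3,0,0,-60.8,0.6,1.1,18.4,-6,0,0,-60.8,0.6,1.1,18.4,-6,0,0,-60.8,0.6]';python3 -m handwheel '[0,0,0,0,0,0,0.6]'
```

```text
t: 11.92
eef_pos: [0.5121, 0.3464, 0.1045]
tool_rot: [0.004, 0.959, 0.283, -0.003]
contact_force: [-1.7, -0.4, -0.8]
gripper_width: 0.601
t: 12.0
eef_pos: [0.5123, 0.3446, 0.1032]
tool_rot: [0.005, 0.96, 0.28, -0.003]
contact_force: [1.0, -0.0, -0.0]
gripper_width: 0.599
```

```bash
python3 -m handwheel '[0.25,0.55,0,0,0,-2.5,0.6,0.25,0.55,0,0,0,-2.5,0.6,0.25,0.55,-2.5,0,0,-2.5,0.6,0.25,0.55,-5.5,0,0,-2.5,0.6,0.25,0.55,-5.5,0,0,-2.5,0.6,0.25,0.55,-5.5,0,0,-2.5,0.6]'; python3 -m handwheel '[0,0,0,0,0,0,0,0,0,0,0,0,0,0,0,0,0,0,0,0,0,0,0,0,0,0,0,0]' 40;python3 -m handwheel '[0,0,3,0,0,0,0,0,0,6,0,0,0,0,0,0,9,0,0,0,0,0,0,11,0,0,0,0,0,0,11,0,0,0,0]'
```

```text
t: 12.5
eef_pos: [0.5145, 0.3489, 0.048]
tool_rot: [0.006, 0.966, 0.26, -0.004]
contact_force: [0.1, 0.4, 0.4]
gripper_width: 0.601
t: 12.83
eef_pos: [0.5159, 0.349, 0.0501]
tool_rot: [0.005, 0.966, 0.26, -0.003]
contact_force: [0.0, -0.8, 7.1]
gripper_width: 0.286
t: 13.25
eef_pos: [0.5186, 0.3501, 0.1654]
tool_rot: [0.003, 0.966, 0.26, 0.001]
contact_force: [0.5, 0.1, -1.0]
gripper_width: 0.286
```

```bash
python3 -m handwheel '[0.6,-30,0,0,0,61.2,0,0.6,-30,0,0,0,61.2,0,0.6,-30,0,0,0,61.2,0,0.6,-30,0,0,0,61.2,0,0.6,-30,0,0,0,61.2,0,0.6,-30,0,0,0,61.2,0,0.6,-30,0,0,0,61.2,0,0.6,-30,0,0,0,61.2,0]'; python3 -m handwheel '[0,-16.5,0,0,0,4,0,0,-16.5,0,0,0,4,0,0,-16.5,0,0,0,4,0,0,-16.5,0,0,0,4,0,0,-16.5,0,0,0,4,0,0,-16.5,0,0,0,4,0]'
```

```text
t: 13.92
eef_pos: [0.5239, 0.0417, 0.1659]
tool_rot: [0.004, 0.725, 0.689, 0.001]
contact_force: [0.0, -0.9, -0.5]
gripper_width: 0.283
t: 14.42
eef_pos: [0.5228, -0.1276, 0.166]
tool_rot: [0.004, 0.703, 0.712, 0.001]
contact_force: [-0.0, 0.8, -1.6]
gripper_width: 0.285
```

```bash
python3 -m handwheel '[0.2,0.6,0,0,0,0.5,0,0.2,0.6,-3,0,0,0.5,0,0.2,0.6,-6.5,0,0,0.5,0,0.2,0.6,-6.5,0,0,0.5,0,0.2,0.6,-6.5,0,0,0.5,0]'; python3 - <<'E'
from h import *
s=shot("scene");cv2.imwrite("raw_s8.png",s)
x,y,z=get_obs()["eef_pos"]
im=crop(s,220,120,80,75,8)
f=lambda X:((proj("scene",X)-[220,120]+.5)*8-.5).astype(int)
im=cv2.convertScaleAbs(im,alpha=1.6,beta=20)
P=[f((x+a,y+b,z-.044+h)) for h in(0,.008,.042) for a,b in((-.0125,.0125),(.0125,.0125),(.0125,-.0125))]
for k in(0,3): cv2.polylines(im,[np.array(P[k:k+3])],False,(0,0,255),1)
W=[f((.525+a,-.1215+b,.038)) for a,b in((-.014,.014),(.014,.014),(.014,-.014),(-.014,-.014))];cv2.polylines(im,[np.array(W)],True,(0,200,0),1)
cv2.imwrite("pics/c8.png",im)
E
```

```text
t: 14.83
eef_pos: [0.5235, -0.1196, 0.0999]
tool_rot: [0.003, 0.699, 0.716, -0.0]
contact_force: [0.0, -0.3, -0.5]
gripper_width: 0.285
```

View pics/c8.png

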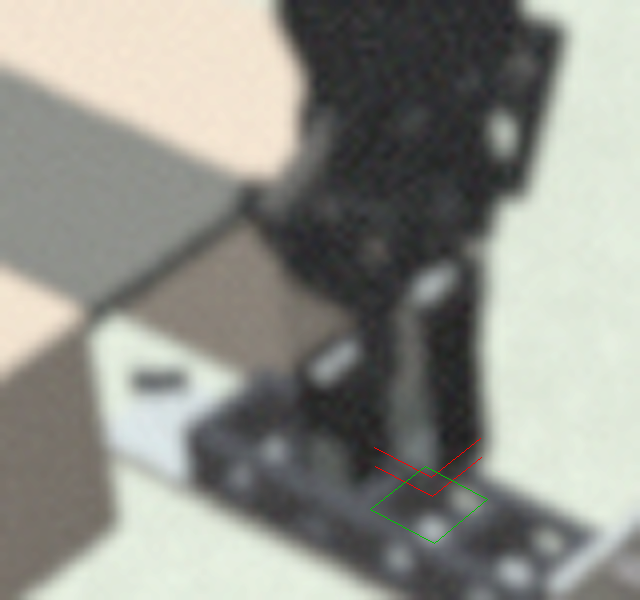

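The held cell's right edge is at 487 against 480 predicted, and its front corner at 438 against 432. So the cell sits about 2.5 mm towards +y in the jaws, and I compensate.

```bash
python3 -m handwheel '[0.15,-0.4,0,0,0,0,0,0.15,-0.4,-0.8,0,0,0,0,0.15,-0.4,-1.4,0,0,0,0,0.15,-0.4,-1.4,0,0,0,0]';python3 -m handwheel '[0,0,-0.4,0,0,0,0,0,0,-0.8,0,0,0,0,0,0,-0.8,0,0,0,0]'
```

```text
t: 15.22
eef_pos: [0.5261, -0.1241, 0.0869]
tool_rot: [0.004, 0.699, 0.715, 0.001]
contact_force: [1.4, 0.2, -1.3]
gripper_width: 0.29
t: 15.47
eef_pos: [0.5256, -0.124, 0.0782]
tool_rot: [0.003, 0.699, 0.715, 0.0]
contact_force: [-0.5, 0.2, -1.7]
gripper_width: 0.287
```

```bash
python3 -m handwheel '[0,0,-0.4,0,0,0,0,0,0,-0.8,0,0,0,0,0,0,-1.2,0,0,0,0,0,0,-1.2,0,0,0,0]';python3 -m handwheel '[0,0,-0.4,0,0,0,0,0,0,-0.8,0,0,0,0,0,0,-1.1,0,0,0,0,0,0,-1.1,0,0,0,0]'
```

```text
t: 15.8
eef_pos: [0.525, -0.1238, 0.0653]
tool_rot: [0.003, 0.699, 0.715, -0.0]
contact_force: [-0.7, -0.2, -1.4]
gripper_width: 0.284
t: 16.13
eef_pos: [0.5252, -0.1239, 0.0559]
tool_rot: [0.002, 0.699, 0.715, 0.001]
contact_force: [-7.3, 2.8, 23.5]
gripper_width: 0.282
```

On the floor at TCP z 0.056, as predicted. Release and go for B.

```bash
python3 -m handwheel '[0,0,0,0,0,0,0.2,0,0,0,0,0,0,0.5,0,0,0,0,0,0,0.5,0,0,0,0,0,0,0.5,0,0,3,0,0,0,0.5,0,0,7,0,0,0,0.5,0,0,12,0,0,0,0.5]'; python3 -m handwheel '[-2,28,0,0,0,0,0.6,-2,28,0,0,0,0,0.6,-2,28,0,0,0,0,0.6,-2,28,0,0,0,0,0.6,-2,28,0,0,0,0,0.6,-2,28,0,0,0,0,0.6,-2,28,0,0,0,0,0.6,-2,28,0,0,0,0,0.6]';python3 - <<'E'
from h import *
rackcheck("raw_s9.png")
s=cv2.imread("raw_s9.png");t=shot("top");cv2.imwrite("raw_t9.png",t)
a=crop(s,210,120,90,80,4.4);b=crop(t,330,190,100,50,4)
c=crop(t,150,196,84,84,4);d=crop(s,385,190,100,100,4)
out=np.zeros((600,800,3),np.uint8);out[:200,:400]=b;out[205:557,:396]=a;out[:260,400:736]=c[:260];out[262:600,400:800]=d[62:];cv2.imwrite("pics/c9.png",cv2.convertScaleAbs(out,alpha=1.6,beta=15))
E
```

```text
t: 16.72
eef_pos: [0.5239, -0.1239, 0.1675]
tool_rot: [0.001, 0.699, 0.715, -0.001]
contact_force: [1.4, 0.1, 0.7]
gripper_width: 0.499
t: 17.38
eef_pos: [0.5027, 0.1646, 0.167]
tool_rot: [-0.0, 0.695, 0.719, -0.0]
contact_force: [-0.2, -1.3, 0.2]
gripper_width: 0.6
score 0.869 shift px 0 -1
```

View pics/c9.png

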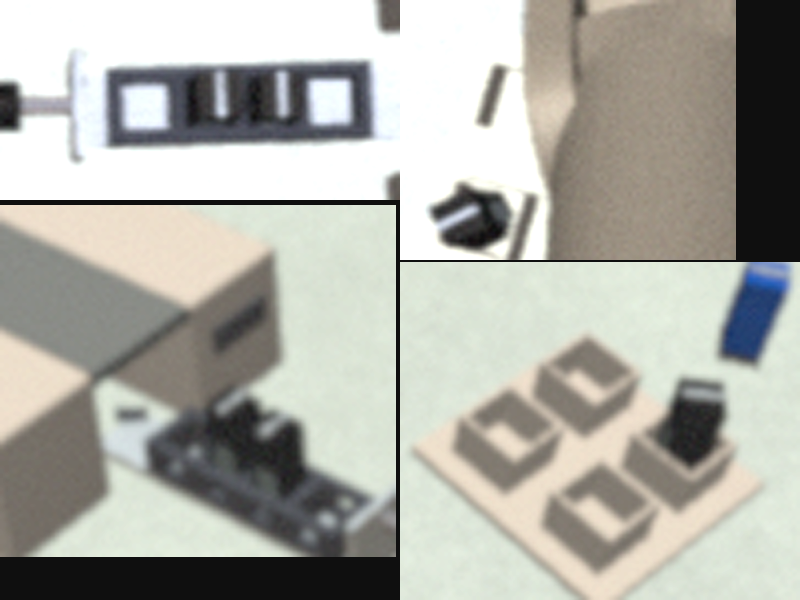

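Both cells are seated in w1 and w2 with their strips across the slide. Only B is left in the rack, unmoved to within 1 px. Going over B.

```bash
python3 -m handwheel '[-5.5,20.4,0,0,0,-57,0.6,-5.5,20.4,0,0,0,-57,0.6,-5.5,20.4,0,0,0,-57,0.6,-5.5,20.4,0,0,0,-57,0.6,-5.5,20.4,0,0,0,-57,0.6,-5.5,20.4,-3,0,0,-57,0.6,-5.5,20.4,-4.5,0,0,-57,0.6,-5.5,20.4,-4.5,0,0,-57,0.6]';python3 -m handwheel '[0,0,0,0,0,-9,0.6,0,0,0,0,0,-9,0.6,0,0,0,0,0,-9,0.6]'
```

```text
t: 18.15
eef_pos: [0.447, 0.3598, 0.1189]
tool_rot: [0.002, 0.956, 0.294, -0.004]
contact_force: [0.5, -0.7, -0.7]
gripper_width: 0.6
t: 18.4
eef_pos: [0.4478, 0.3578, 0.1185]
tool_rot: [0.003, 0.976, 0.216, -0.004]
contact_force: [0.1, -0.0, -0.7]
gripper_width: 0.604
```

```bash
python3 -m handwheel '[0,1.1,0,0,0,0,0.6,0,1.1,0,0,0,0,0.6,0,1.1,-3,0,0,0,0.6,0,1.1,-5,0,0,0,0.6,0,1.1,-7,0,0,0,0.6,0,1.1,-7,0,0,0,0.6,0,1.1,-7,0,0,0,0.6]'; python3 -m handwheel '[0,0,0,0,0,0,0,0,0,0,0,0,0,0,0,0,0,0,0,0,0,0,0,0,0,0,0,0]' 40;python3 -m handwheel '[0,0,3,0,0,0,0,0,0,6,0,0,0,0,0,0,9,0,0,0,0,0,0,11,0,0,0,0,0,0,11,0,0,0,0]'
```

```text
t: 18.98
eef_pos: [0.4477, 0.3683, 0.0482]
tool_rot: [0.003, 0.976, 0.216, -0.004]
contact_force: [0.3, 0.6, -0.1]
gripper_width: 0.599
t: 19.32
eef_pos: [0.4488, 0.3689, 0.0497]
tool_rot: [0.002, 0.976, 0.216, -0.003]
contact_force: [-0.2, -0.3, 6.7]
gripper_width: 0.286
t: 19.73
eef_pos: [0.4511, 0.3704, 0.1642]
tool_rot: [-0.0, 0.976, 0.216, -0.0]
contact_force: [0.6, 0.5, 0.6]
gripper_width: 0.289
```

```bash
python3 -m handwheel '[7.3,-29,0,0,0,57,0,7.3,-29,0,0,0,57,0,7.3,-29,0,0,0,57,0,7.3,-29,0,0,0,57,0,7.3,-29,0,0,0,57,0,7.3,-29,0,0,0,57,0,7.3,-29,0,0,0,57,0,7.3,-29,0,0,0,57,0]'; python3 -m handwheel '[0,-16.3,0,0,0,9.3,0,0,-16.3,0,0,0,9.3,0,0,-16.3,0,0,0,9.3,0,0,-16.3,0,0,0,9.3,0,0,-16.3,0,0,0,9.3,0,0,-16.3,-3,0,0,9.3,0,0,-16.3,-6.5,0,0,9.3,0,0,-16.3,-6.5,0,0,9.3,0]'
```

```text
t: 20.4
eef_pos: [0.5247, 0.0726, 0.1645]
tool_rot: [0.001, 0.757, 0.654, -0.001]
contact_force: [-0.5, -0.2, -0.8]
gripper_width: 0.283
t: 21.07
eef_pos: [0.5204, -0.0895, 0.0943]
tool_rot: [-0.002, 0.701, 0.713, -0.004]
contact_force: [-1.5, 0.5, -0.5]
gripper_width: 0.288
```

```bash
python3 -m handwheel '[0.35,0.4,0.4,0,0,0,0,0.35,0.4,0.4,0,0,0,0,0.35,0.4,0.4,0,0,0,0]'; python3 - <<'E'
from h import *
s=shot("scene")
x,y,z=get_obs()["eef_pos"]
im=crop(s,230,130,80,75,8)
f=lambda X:((proj("scene",X)-[230,130]+.5)*8-.5).astype(int)
im=cv2.convertScaleAbs(im,alpha=1.6,beta=20)
P=[f((x+a,y+b,z-.044+h)) for h in(0,.008) for a,b in((-.0125,.0125),(.0125,.0125),(.0125,-.0125))];print(P)
for k in(0,3): cv2.polylines(im,[np.array(P[k:k+3])],False,(0,0,255),1)
W=[f((.5242+a,-.0855+b,.038)) for a,b in((-.014,.014),(.014,.014),(.014,-.014),(-.014,-.014))];cv2.polylines(im,[np.array(W)],True,(0,200,0),1)
cv2.imwrite("pics/c10.png",im)
E
```

```text
t: 21.32
eef_pos: [0.5252, -0.0849, 0.0999]
tool_rot: [-0.001, 0.701, 0.713, -0.003]
contact_force: [0.4, -0.3, -0.7]
gripper_width: 0.286
[array([483, 422]), array([434, 462]), array([376, 432]), array([482, 404]), array([433, 444]), array([374, 413])]
```

View pics/c10.png

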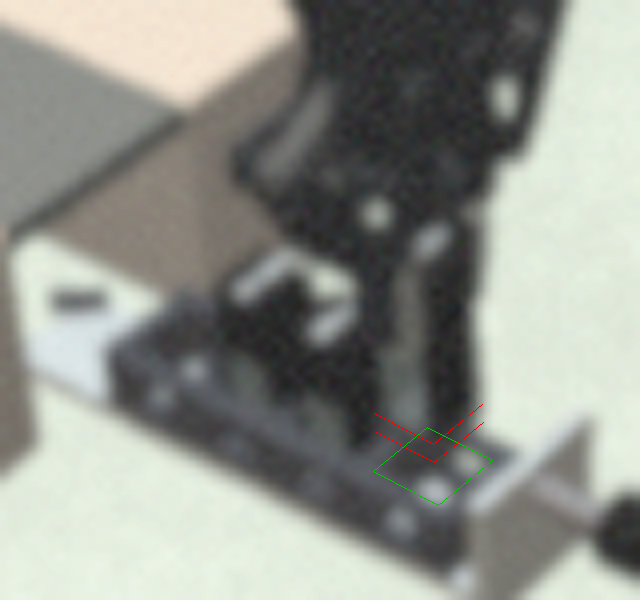

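The edges match the prediction (right 482/483, corner 432/433), so there is no offset this time. Lower.

```bash
python3 -m handwheel '[-0.1,-0.05,0,0,0,0,0,-0.1,-0.05,-0.8,0,0,0,0,-0.1,-0.05,-1.4,0,0,0,0,-0.1,-0.05,-1.4,0,0,0,0]';python3 -m handwheel '[0,0,-0.4,0,0,0,0,0,0,-0.8,0,0,0,0,0,0,-0.8,0,0,0,0]'
```

```text
t: 21.7
eef_pos: [0.5234, -0.0854, 0.0849]
tool_rot: [-0.002, 0.701, 0.713, -0.003]
contact_force: [0.0, 1.0, -1.6]
gripper_width: 0.285
t: 21.95
eef_pos: [0.5231, -0.0853, 0.076]
tool_rot: [-0.002, 0.701, 0.713, -0.004]
contact_force: [-0.3, 1.0, -0.5]
gripper_width: 0.284
```

```bash
python3 -m handwheel '[0.05,0,-0.4,0,0,0,0,0.05,0,-0.8,0,0,0,0,0.05,0,-1.1,0,0,0,0,0.05,0,-1.1,0,0,0,0]';python3 -m handwheel '[0,0,-0.4,0,0,0,0,0,0,-0.8,0,0,0,0,0,0,-1.1,0,0,0,0,0,0,-1.1,0,0,0,0]'
```

```text
t: 22.28
eef_pos: [0.5231, -0.0853, 0.0643]
tool_rot: [-0.002, 0.701, 0.713, -0.004]
contact_force: [-0.9, 0.7, -1.0]
gripper_width: 0.285
t: 22.62
eef_pos: [0.5236, -0.0854, 0.0554]
tool_rot: [-0.003, 0.701, 0.713, -0.003]
contact_force: [-8.5, 2.6, 30.7]
gripper_width: 0.284
```

Seated. Release, rise, step aside and check everything.

```bash
python3 -m handwheel '[0,0,0.1,0,0,0,0.2,0,0,0.1,0,0,0,0.5,0,0,0.1,0,0,0,0.5,0,0,0.1,0,0,0,0.5,0,0,3,0,0,0,0.5,0,0,7,0,0,0,0.5,0,0,12,0,0,0,0.5]'; python3 -m handwheel '[-2,22,0,0,0,0,0.5,-2,22,0,0,0,0,0.5,-2,22,0,0,0,0,0.5,-2,22,0,0,0,0,0.5,-2,22,0,0,0,0,0.5,-2,22,0,0,0,0,0.5]';python3 - <<'E'
from h import *
s=shot("scene");t=shot("top");cv2.imwrite("raw_t11.png",t)
a=crop(s,210,125,90,80,4.4);b=crop(t,330,190,100,50,8)
out=np.zeros((600,800,3),np.uint8);out[:248]=b[80:328];out[248:600,:396]=a
d=crop(s,385,190,100,88,4);out[248:600,400:800]=d
cv2.imwrite("pics/c11.png",cv2.convertScaleAbs(out,alpha=1.6,beta=15))
E
```

```text
t: 23.2
eef_pos: [0.5221, -0.0854, 0.1669]
tool_rot: [-0.004, 0.701, 0.713, -0.005]
contact_force: [1.6, -0.3, 1.0]
gripper_width: 0.502
t: 23.7
eef_pos: [0.5007, 0.1421, 0.1663]
tool_rot: [-0.005, 0.698, 0.716, -0.005]
contact_force: [0.4, 0.9, -0.2]
gripper_width: 0.499
```

View pics/c11.png

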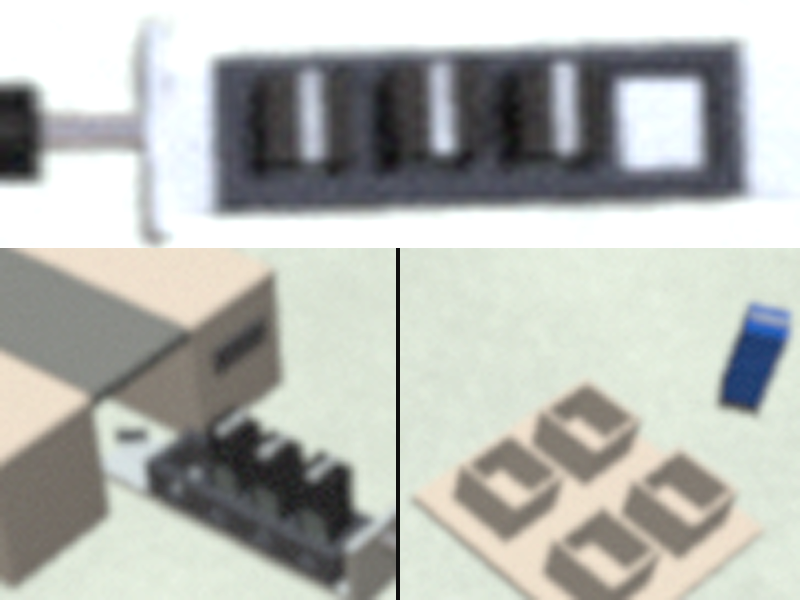

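All three cells stand evenly in w0–w2 with strips across the slide, fully down at the predicted heights. The rack is empty. Back to the knob at (0.5225, 0.000).

```bash
python3 -m handwheel '[2.2,-14.2,0,0,0,0,0.7,2.2,-14.2,0,0,0,0,0.7,2.2,-14.2,0,0,0,0,0.7,2.2,-14.2,0,0,0,0,0.7,2.2,-14.2,-4,0,0,0,0.7,2.2,-14.2,-6,0,0,0,0.7,2.2,-14.2,-6,0,0,0,0.7]'
```

```text
t: 24.38
eef_pos: [0.52, -0.0058, 0.1027]
tool_rot: [-0.006, 0.7, 0.714, -0.008]
contact_force: [-0.2, 1.0, 0.3]
gripper_width: 0.698
```

```bash
python3 -m handwheel '[0.2,0.6,0,0,0,0,0.7,0.2,0.6,-3,0,0,0,0.7,0.2,0.6,-6.5,0,0,0,0.7,0.2,0.6,-6.5,0,0,0,0.7,0.2,0.6,-6.5,0,0,0,0.7]';python3 -m handwheel '[0,0,0,0,0,0,0,0,0,0,0,0,0,0,0,0,0,0,0,0,0,0,0,0,0,0,0,0]' 50
```

```text
t: 24.8
eef_pos: [0.5215, -0.0001, 0.0379]
tool_rot: [-0.007, 0.7, 0.714, -0.009]
contact_force: [-0.4, -0.1, 0.4]
gripper_width: 0.7
t: 25.13
eef_pos: [0.5223, -0.0001, 0.0402]
tool_rot: [-0.007, 0.7, 0.714, -0.008]
contact_force: [-4.1, 0.3, 11.5]
gripper_width: 0.308
```

The knob is gripped (0.308). Push home smoothly, about 1.5 cm per row.

```bash
python3 -m handwheel '[0.02,-1,0,0,0,0,0,0.05,-2.5,0,0,0,0,0,0.08,-4,0,0,0,0,0,0.11,-5.5,0,0,0,0,0,0.14,-7,0,0,0,0,0,0.17,-8.5,0,0,0,0,0,0.2,-9.8,0,0,0,0,0,0.22,-10.6,0,0,0,0,0]';python3 -m handwheel '[0.02,-1,0,0,0,0,0,0.05,-2.5,0,0,0,0,0,0.08,-4,0,0,0,0,0,0.1,-5.2,0,0,0,0,0,0.12,-6.2,0,0,0,0,0,0.14,-6.8,0,0,0,0,0,0.14,-7,0,0,0,0,0]'
```

```text
t: 25.8
eef_pos: [0.5243, -0.1063, 0.0404]
tool_rot: [-0.007, 0.7, 0.714, -0.008]
contact_force: [1.0, 0.7, -10.4]
gripper_width: 0.301
t: 26.38
eef_pos: [0.5257, -0.1782, 0.0404]
tool_rot: [-0.006, 0.701, 0.714, -0.008]
contact_force: [1.6, -1.7, -14.0]
gripper_width: 0.303
```

```bash
python3 -m handwheel '[0,-0.3,0,0,0,0,0,0,-0.4,0,0,0,0,0,0,-0.4,0,0,0,0,0]'; python3 -m handwheel '[0,0,0,0,0,0,0.4,0,0,0,0,0,0,0.7,0,0,0,0,0,0,0.7,0,0,0,0,0,0,0.7,0,0,4,0,0,0,0.7,0,0,8,0,0,0,0.7,0,4,14,0,0,0,0.7,0,8,16,0,0,0,0.7]'; python3 -m handwheel '[-3,24,0,0,0,0,0.7,-3,24,0,0,0,0,0.7,-3,24,0,0,0,0,0.7,-3,24,0,0,0,0,0.7,-3,24,0,0,0,0,0.7,-3,24,0,0,0,0,0.7,-3,24,0,0,0,0,0.7]';python3 - <<'E'
from h import *
t=shot("top");s=shot("scene");r=cv2.imread("raw_top0.png")
out=np.zeros((600,800,3),np.uint8);out[:300,:400]=crop(r,400,180,50,50,8)[:300];out[:300,400:]=crop(t,400,180,50,50,8)[:300]
out[300:600,:]=crop(s,140,80,160,60,5);cv2.imwrite("pics/c12.png",cv2.convertScaleAbs(out,alpha=1.5,beta=15))
E
```

```text
t: 26.63
eef_pos: [0.5258, -0.1801, 0.0404]
tool_rot: [-0.007, 0.7, 0.714, -0.008]
contact_force: [1.1, 4.7, -9.3]
gripper_width: 0.304
t: 27.3
eef_pos: [0.5263, -0.1282, 0.1846]
tool_rot: [-0.005, 0.703, 0.712, -0.007]
contact_force: [1.2, 1.3, -0.2]
gripper_width: 0.698
t: 27.88
eef_pos: [0.4955, 0.1194, 0.1849]
tool_rot: [-0.006, 0.699, 0.715, -0.006]
contact_force: [-0.8, -0.7, -0.3]
gripper_width: 0.699
```

View pics/c12.png

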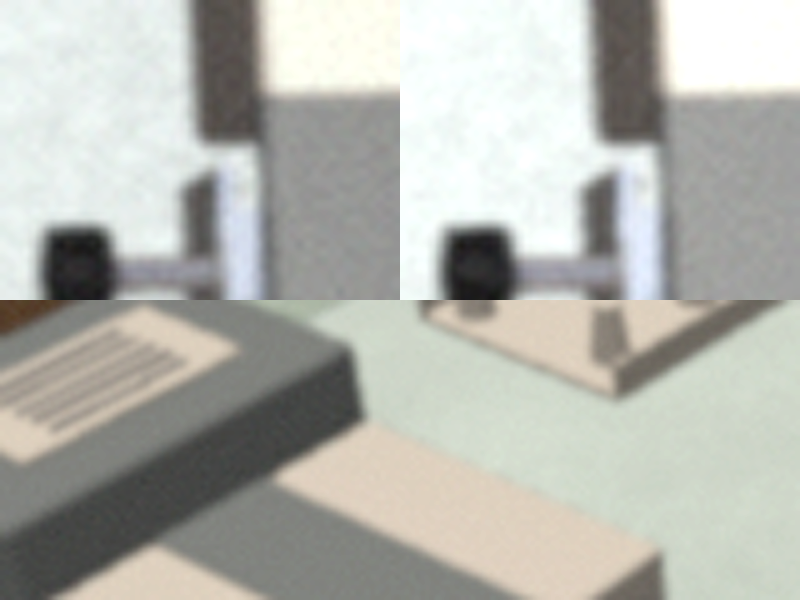

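The knob is at (77,262), exactly where it was at the start, so the carriage is home. The arm is clear, so I hand in.

```bash
python3 -c "
from station import *
print(hand_in())"
```

```text
the job is handed in; nothing more can be done
None
```

I pulled the carriage fully out, stood the three cells from the rack in wells 0, 1 and 2, and let go of them. I then pushed the knob home and handed the job in at about 28 s; no verdict is reported.

- **Carriage out:** the knob travelled 0.180 m and met the stop.
- **Cells:** each reached the well floor within about 1 mm of the predicted height. The last picture with the carriage out showed all three upright, strips across the slide, and the rack empty.
- **Carriage home:** the TCP came back to y = -0.180 m, and the knob is at its starting pixel in the top view. The gripper was open and well clear at hand-in.
- **Not checked:** the cells cannot be seen inside the housing, so I did not confirm their pose after the push. I met no unusual force while pushing. I never moved the arm near the screwdriver, bit case or clamp knob, but I took no final picture of them.
- **Disagreements:** the two cameras differed by 2 to 4 mm on the cells' positions in the rack and by up to 17° on one cell's angle. Cell A also sat about 2.5 mm off-centre in the jaws, which I corrected before lowering it.

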